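# Put the push blocks away behind their gravity catches

## Task

First clear the wooden offcuts out of the rack's lanes and lay them down in the grey tray. Then slide each push block, sole down, into a lane of its own so that its leading edge lifts the steel catch, and push it home until the catch has dropped behind it. Never lift the catches with the gripper, and leave everything else on the bench where it is.

Things in the scene. Friction and masses are not known exactly. Their poses are not given: they have to be found in the camera images.
- rack: fixed plywood rack: four lanes (floor = bench), pitch 94 mm, between rails 12 mm wide, 14 mm high, 82 mm apart, with round noses ending 141 mm before the lane points. x points into the lanes from their open mouths, y across. Origin on the bench midway between lanes 2 and 3. At each lane's +y rail, 111 mm before the lane point, a post 52 mm high, 22 mm along x, carries the catch
- lane1 (a point): lane 1 of 4 (1 at the rack's -y side): point on the bench, on the centre line, under the middle of a block that is home; axes as the rack's. The back stop's face is 63 mm beyond it (a block fully in has its middle 3 mm past it); a hood 7 mm thick, underside 28 mm up, covers the lane from 35 mm beyond it, so a block's nose must slide in under the hood
- catch1 (a joint): lane 1's steel catch, rad: 0 down, to 1.0 lifted. Arm 50 x 12 x 10 mm on a pin 111 mm before the lane point, 42 mm up, 25 to 37 mm to +y of the centre line; slopes down inward, tip 6 mm up, 70 mm before the point. A block sliding in lifts it (under 2 N, about 0.4); it falls behind when the block's middle is 4 mm before the point or further, then bars it (middle -10 to +3 mm)
- lane2 (a point): lane 2 of 4 (1 at the rack's -y side): point on the bench, on the centre line, under the middle of a block that is home; axes as the rack's. The back stop's face is 63 mm beyond it (a block fully in has its middle 3 mm past it); a hood 7 mm thick, underside 28 mm up, covers the lane from 35 mm beyond it, so a block's nose must slide in under the hood
- catch2 (a joint): lane 2's steel catch, rad: 0 down, to 1.0 lifted. Arm 50 x 12 x 10 mm on a pin 111 mm before the lane point, 42 mm up, 25 to 37 mm to +y of the centre line; slopes down inward, tip 6 mm up, 70 mm before the point. A block sliding in lifts it (under 2 N, about 0.4); it falls behind when the block's middle is 4 mm before the point or further, then bars it (middle -10 to +3 mm)
- lane3 (a point): lane 3 of 4 (1 at the rack's -y side): point on the bench, on the centre line, under the middle of a block that is home; axes as the rack's. The back stop's face is 63 mm beyond it (a block fully in has its middle 3 mm past it); a hood 7 mm thick, underside 28 mm up, covers the lane from 35 mm beyond it, so a block's nose must slide in under the hood
- catch3 (a joint): lane 3's steel catch, rad: 0 down, to 1.0 lifted. Arm 50 x 12 x 10 mm on a pin 111 mm before the lane point, 42 mm up, 25 to 37 mm to +y of the centre line; slopes down inward, tip 6 mm up, 70 mm before the point. A block sliding in lifts it (under 2 N, about 0.4); it falls behind when the block's middle is 4 mm before the point or further, then bars it (middle -10 to +3 mm)
- lane4 (a point): lane 4 of 4 (1 at the rack's -y side): point on the bench, on the centre line, under the middle of a block that is home; axes as the rack's. The back stop's face is 63 mm beyond it (a block fully in has its middle 3 mm past it); a hood 7 mm thick, underside 28 mm up, covers the lane from 35 mm beyond it, so a block's nose must slide in under the hood
- catch4 (a joint): lane 4's steel catch, rad: 0 down, to 1.0 lifted. Arm 50 x 12 x 10 mm on a pin 111 mm before the lane point, 42 mm up, 25 to 37 mm to +y of the centre line; slopes down inward, tip 6 mm up, 70 mm before the point. A block sliding in lifts it (under 2 N, about 0.4); it falls behind when the block's middle is 4 mm before the point or further, then bars it (middle -10 to +3 mm)
- block1: beech push block (may be absent), 0.2 to 0.4 kg: flat sole 120 mm along x, 76 mm along y, 24 mm thick, rubber face below; upright grip rib in its middle, 20 mm thick along x, 36 mm wide along y, top 66 mm above the underside. Origin: centre of the underside, z up. Both ends are alike: either may go in first. All blocks are alike and fit any lane
- block2: beech push block (may be absent), 0.2 to 0.4 kg: flat sole 120 mm along x, 76 mm along y, 24 mm thick, rubber face below; upright grip rib in its middle, 20 mm thick along x, 36 mm wide along y, top 66 mm above the underside. Origin: centre of the underside, z up. Both ends are alike: either may go in first. All blocks are alike and fit any lane
- block3: beech push block (may be absent), 0.2 to 0.4 kg: flat sole 120 mm along x, 76 mm along y, 24 mm thick, rubber face below; upright grip rib in its middle, 20 mm thick along x, 36 mm wide along y, top 66 mm above the underside. Origin: centre of the underside, z up. Both ends are alike: either may go in first. All blocks are alike and fit any lane
- block4: beech push block (may be absent), 0.2 to 0.4 kg: flat sole 120 mm along x, 76 mm along y, 24 mm thick, rubber face below; upright grip rib in its middle, 20 mm thick along x, 36 mm wide along y, top 66 mm above the underside. Origin: centre of the underside, z up. Both ends are alike: either may go in first. All blocks are alike and fit any lane
- offcut1: pale wooden offcut (may be absent), 84 mm along x, 38 mm along y, 46 mm high, about 0.1 kg, left lying in lane 1, long side along it. Origin: centre of the underside, z up
- offcut2: pale wooden offcut (may be absent), 80 mm along x, 38 mm along y, 46 mm high, about 0.1 kg, left lying in lane 2, long side along it. Origin: centre of the underside, z up
- offcut3: pale wooden offcut (may be absent), 76 mm along x, 38 mm along y, 46 mm high, about 0.1 kg, left lying in lane 3, long side along it. Origin: centre of the underside, z up
- offcut4: pale wooden offcut (may be absent), 72 mm along x, 38 mm along y, 46 mm high, about 0.1 kg, left lying in lane 4, long side along it. Origin: centre of the underside, z up
- tray: shallow grey open offcut tray fixed to the bench, 160 by 160 mm outside, walls 5 mm thick and 28 mm high, floor 5 mm thick. Origin: centre of its underside, x and y along its sides
- tape: roll of paper masking tape lying flat, 100 mm across, 36 mm high, hole 72 mm; leave it alone
- screwdriver: screwdriver lying on the bench; leave it alone
- brush: bench brush lying on the bench; leave it alone
- hammer: hammer lying on the bench; leave it alone
- glue: white glue bottle, 64 mm across, 190 mm tall, upright; leave it alone

How it is judged:
By the outcome, as a careful person would: the job done as asked, in the order asked, and still so for the second after the job is handed in, with the robot touching nothing.
Of block1, block2, block3, block4 only 3 to 4 are there at a start; the rules pass over those that are not, and their reading is None.
Of offcut1, offcut2, offcut3, offcut4 only 1 to 2 are there at a start; the rules pass over those that are not, and their reading is None.
At some moment in a run one of block1, block2, block3, block4 may be knocked a few centimetres aside while the robot is not near it.
It also fails if it takes over 210 s, if anything falls off the work surface, if the arm or the gripper's body presses on something with over 40 N, if the wrist force passes 120 N, or if a joint passes its speed limit or range.

## Robot

A 6-joint arm with a two-finger parallel gripper is mounted at the origin on the work surface. World frame = base frame: x ahead of the robot, y to its left, z up, the work surface at z = 0. Lengths are in m, angles in rad, forces in N, time in s.
With the tool pointing down it reaches from about 0.325 to 0.9 m from the base axis. Payload 6.1 kg.
Tool frame: the origin (TCP) lies between the finger pads; the fingertips stand 8 mm ahead of it and the grasp point (between the pads) lies 11 mm behind it (arm.tip_extent is the z of the fingertips in the tool frame, in m); z points along the fingers, y is the line along which they close (so a half turn about z gives the same grasp; the last joint's range is limited). The gripper opens to 87 mm and grips with 3 to 60 N. Pads are 19 mm wide; open, the fingers measure 117 mm over their backs; the gripper's body (75 mm by 190 mm) begins 51 mm behind the grasp point.
Start: joints at [-1.469, 0.22, 1.526, -0, 1.395, -0.126], TCP at [0.141, -0.609, 0.231] pointing down, gripper open.
Joint ranges: [-2.98, 2.98], [-0.91, 2.08], [0.09, 2.57], [-1.24, 4.39], [0.2, 2.65], [-2.68, 2.68]. Speed limits (rad/s): [2.57, 2.57, 3.01, 3.14, 3.14, 3.14].

## Interface

Orientations are given as [roll, pitch, yaw] about the fixed x, y, z axes, in that order (R = Rz(yaw) Ry(pitch) Rx(roll)).
In Python, from station import arm gives the robot as it stands. The module is installed in compiled form; this text tells all that it offers. Calls block until the motion is done:
- arm.move_pose(position, orientation): joint-space move of the TCP to a pose.
- arm.move_linear(position, vel=0.15, orientation=None): straight line of the TCP; orientation=None keeps the orientation; vel is the mean speed in m/s.
- arm.set_joints(angles): joint-space move.
- arm.let_go() and arm.grasp(): open the fingers fully, or close them until they stop; the grip force is fixed at half the most.
- arm.sleep(seconds).
- arm.inverse_kinematics(position, orientation): joint angles nearest the present ones, or None.
- arm.sense(): the state.
- arm.get_image(name): name is "side" or "top"; returns a dict with "frame" (480x640x3 uint8, blue, green, red), "range_z" (480x640 float32, m along the optical axis (not along the pixel's ray), 0 where there is no reading), "fx", "fy", "cx", "cy" (pixels), "R" (3x3) and "t" (3): a world point X has camera coordinates R X + t. Camera axes: x right, y down, z forward; pixel columns grow to the right and rows downward; lengths in m; the calibration is good to about 2 mm. A picture is of the moment at which its call begins.
A pose or a line that the arm cannot do raises arm.Unreachable and nothing moves.
- arm.hand_in(): hands the job in; it is judged then, once.
The state is a dict: "clock": time; "joint_pos": joint angles; "joint_vel": joint speeds; "joint_efforts": joint torques, N m; "tool_pos": TCP position; "tool_rot": TCP orientation; "ft_force": force on the tool from outside, world axes, zero at the start; "ft_torque": the same for the moment, N m; "width": opening from 0.0 (shut) to 1.0 (fully open); "grasp_force": force on a finger pad.
Only numpy, scipy, OpenCV 4.12 (cv2) and the standard library are available. Lean on these libraries where they do the work, as an engineer would, in place of code of your own. Each camera call takes 0.05 s, during which the arm holds its last target. There are 200 camera calls.

## Working session

There is one attempt and no reset: what is moved stays moved. The work goes in short steps, each a Python script; the robot and the scene stay as the last script left them, time stands still between calls to the robot, and variables do not carry over. Pictures are saved under pics/ and viewed, at most 14 in all, crops included, and the job is handed in when it is done.

```bash
mkdir -p pics
cat > shot.py <<'E'
import sys,cv2,numpy as np
from station import arm
def shot(tag):
    for n in ("top","side"):
        d=arm.get_image(n); cv2.imwrite(f"pics/{n}_{tag}.png",d["frame"]); np.savez(f"pics/{n}_{tag}.npz",**d)
        print(n,d["fx"],d["cx"],d["cy"],np.round(d["R"],3).tolist(),np.round(d["t"],3).tolist())
if __name__=="__main__": shot(sys.argv[1]); print(arm.sense()["clock"],arm.tip_extent)
E
python3 shot.py a
```

```text
top 511.81003288748366 322.05422737949516 232.70127198392467 [[0.011, -1.0, 0.016], [-0.996, -0.013, -0.093], [0.093, -0.015, -0.996]] [-0.082, 0.597, 1.237]
side 498.7203324151283 315.95484744768413 243.4429050427096 [[0.998, -0.058, 0.0], [-0.044, -0.759, -0.649], [0.038, 0.648, -0.76]] [-0.611, 0.017, 1.285]
0.1 0.008
```

View pics/top_a.png

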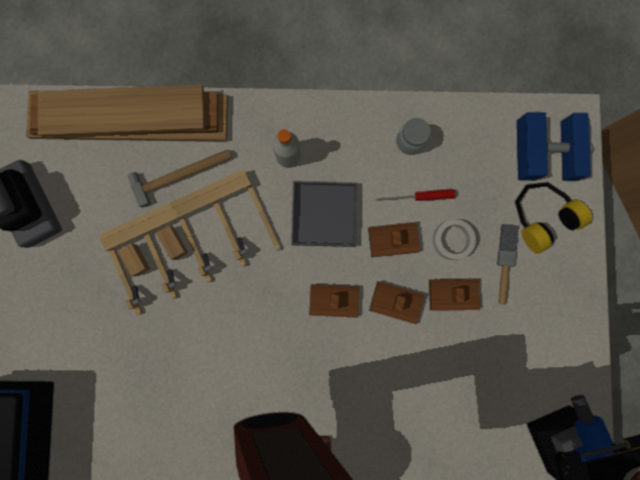

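View pics/side_a.png

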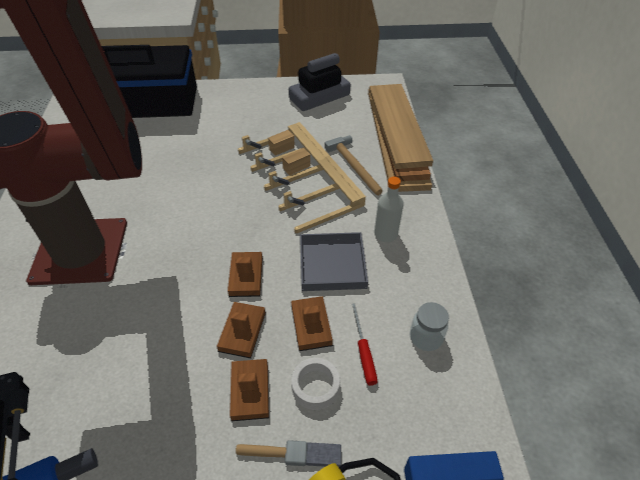

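The top view (up is +x, left is +y) shows four brown blocks, at px (395,239), (334,300), (398,301) and (455,294). The tray is at (326,213). The rack is at about (190,230), with its mouths facing lower right. Two offcuts lie at (132,258) and (173,241), which are lanes 4 and 3. Next I'll measure.

```bash
cat > meas.py <<'E'
import cv2,numpy as np
def cloud(d):
    v,u=np.mgrid[0:480,0:640]; z=d["range_z"]
    c=np.stack([(u-d["cx"])/d["fx"]*z,(v-d["cy"])/d["fy"]*z,z],-1)
    return (c-d["t"])@d["R"]            # R^T (c-t)
def cast(d,uv,h):
    uv=np.asarray(uv,float).reshape(-1,2)
    r=np.c_[(uv[:,0]-d["cx"])/d["fx"],(uv[:,1]-d["cy"])/d["fy"],np.ones(len(uv))]@d["R"]
    o=-d["R"].T@d["t"]; return (o+r*((h-o[2])/r[:,2])[:,None])
def rects(d,mask,h,amin=150):
    """min area rectangles in world at height h: cx,cy,long,short,yaw of long side (deg)"""
    out=[]
    for c in cv2.findContours(mask.astype(np.uint8),cv2.RETR_EXTERNAL,cv2.CHAIN_APPROX_NONE)[0]:
        if cv2.contourArea(c)<amin: continue
        (x,y),(w,l),a=cv2.minAreaRect((cast(d,c,h)[:,:2]*1000).astype(np.float32))
        if w<l: w,l,a=l,w,a+90
        out.append([x,y,w,l,(a+90)%180-90])
    return np.round(out,1)
def load(n): return dict(np.load(f"pics/{n}.npz"))
def blocks(d):
    hsv=cv2.cvtColor(d["frame"],cv2.COLOR_BGR2HSV); P=cloud(d)
    z=P[...,2]; wood=(hsv[...,0]<18)&(hsv[...,1]>110)
    roi=(P[...,0]>.25)&(P[...,0]<.95)&(abs(P[...,1])<.7)&(d["range_z"]>0)
    sole=wood&roi&(z>.012)&(z<.034); rib=wood&roi&(z>.055)&(z<.075)
    return rects(d,sole|rib&False,.024), rects(d,rib,.066,20)
E
python3 - <<'E'
from meas import *
np.set_printoptions(suppress=True,linewidth=150)
for n in("top_a","side_a"):
    d=load(n); P=cloud(d); s,r=blocks(d); print(n,"soles\n",s,"\nribs\n",r)
    b=P[...,2][(abs(P[...,0]-.4)<.05)&(abs(P[...,1]+.0)<.05)]; print("bench z",b.mean(),b.std())
    hsv=cv2.cvtColor(d["frame"],cv2.COLOR_BGR2HSV)
    roi=(P[...,0]>.3)&(P[...,0]<.95)&(P[...,1]>-.2)&(P[...,1]<.6)
    m=roi&(P[...,2]>.04)&(P[...,2]<.05)&(hsv[...,1]>70); print("46mm\n",rects(d,m,.046,40))
    m=roi&(P[...,2]>.028)&(P[...,2]<.041)&(hsv[...,1]>60); print("hood 35mm\n",rects(d,m,.035,100))
    m=roi&(P[...,2]>.009)&(P[...,2]<.02)&(hsv[...,1]>60); print("rails 14mm\n",rects(d,m,.014,20))
    m=roi&(hsv[...,1]<50)&(P[...,2]>.002)&(P[...,2]<.034); print("tray\n",rects(d,m,.028,400))
d=load("top_a"); cv2.imwrite("pics/rackcrop.png",cv2.resize(d["frame"][160:325,90:290],None,fx=3.6,fy=3.6,interpolation=cv2.INTER_CUBIC))
E
```

```text
top_a soles
 [[ 431.9 -106.3  117.8   73.5   88.2]
 [ 428.9 -261.1  119.6   73.3   74.7]
 [ 450.7 -403.4  121.3   73.5  -89.4]
 [ 475.4 -526.    88.3   15.9   -6.5]
 [ 584.3 -254.   119.2   72.8  -83. ]
 [ 697.8 -358.   101.4   23.1  -84.8]
 [ 748.6  264.   230.4   21.9  -66.3]
 [ 884.2  389.8  439.1  116.6  -89.1]] 
ribs
 [[ 429.1 -261.4   35.5   21.3  -14.4]
 [ 432.  -107.2   32.9   19.     0.5]
 [ 449.3 -403.8   33.5   21.6   -0.7]
 [ 584.7 -254.6   36.1   21.5    8. ]
 [ 887.9  418.2  402.   112.3  -86.6]]
bench z 0.0011527074990556655 0.0039026403427421755
46mm
 [[526.6 384.2  72.9  39.6  30.3]
 [569.5 292.3  76.6  39.6  31.1]
 [894.9 222.1  99.5  66.6   1. ]]
hood 35mm
 [[650.8 286.7 388.7  44.3 -64.2]]
rails 14mm
 [[404.2 375.1  25.3  14.   28.8]
 [441.9 289.4  20.   13.   28.4]
 [485.  206.3  22.2  13.1  28.1]
 [524.3 120.9  20.   12.1  27.8]
 [492.9 417.8 134.   15.6  26.1]
 [533.3 333.6 136.4  15.   25.1]
 [574.  249.1 135.   13.2  25.9]
 [614.7 164.3 135.5  12.7  25.8]
 [636.4  70.8 177.5  12.2  25.7]
 [715.4 328.1  84.8   9.  -66.8]]
tray
 [[591.  545.9 156.1 112.7  17.8]
[... 516 characters left out ...]
12
46mm
 [[894.3 217.   99.9  73.9   1.3]
 [568.1 285.8  78.   44.6  31. ]
 [525.5 374.9  73.3  46.9  30.5]]
hood 35mm
 [[610.  261.4 394.  134.2 -64.2]]
rails 14mm
 [[ 430.5 -168.9   73.7   16.6    5.8]
 [ 535.   121.1   43.4   15.6   19.9]
 [ 654.4   74.4  217.1   18.5   25.5]
 [ 626.7  164.   119.5   19.2   26.2]
 [ 910.2  174.4   79.3   26.7    3.2]
 [ 496.9  205.2   45.8   17.9   23.5]
 [ 585.5  249.8  119.1   17.5   25.6]
 [ 452.7  288.3   38.4   17.3   18.1]
 [ 571.4  276.3   80.8   34.    10. ]
 [ 525.3  324.5   72.7   18.9   27.6]
 [ 745.5  258.7  239.6   22.7  -63.7]
 [ 414.1  375.2   45.5   15.1   19. ]
 [ 529.3  364.9   75.8   34.    13. ]]
tray
 [[646.7 -93.1 193.  169.   88.7]]
```

View pics/rackcrop.png

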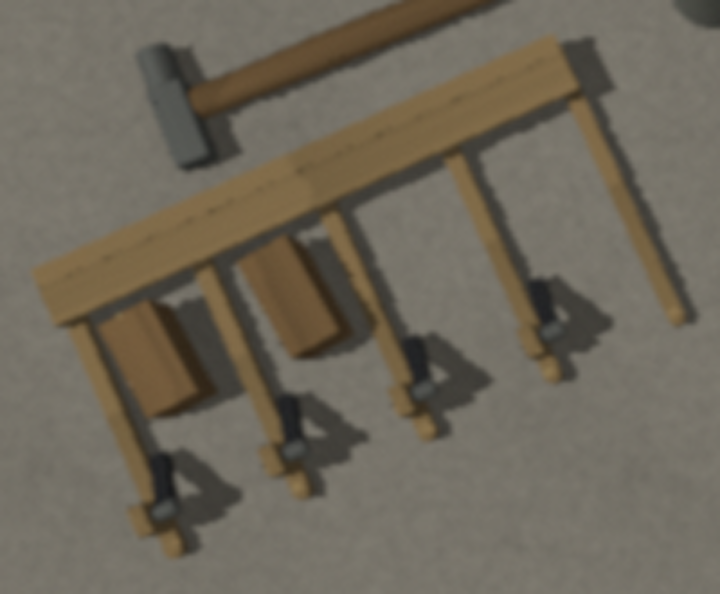

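The crop shows four posts and catches, at crop px (160,480), (290,415), (415,360) and (545,300). Offcuts lie in lanes 3 and 4, about 15 mm short of the lane points. The two cameras differ by about 7 mm in y, so I'll calibrate them against something held in the gripper. The lengths match: outer rail 177 mm and lane pitch 94 mm. I'll pick up the first offcut now.

```bash
cat > rob.py <<'E'
import numpy as np
from station import arm
from meas import *
np.set_printoptions(suppress=True,linewidth=150,precision=4)
def ori(close_deg):
    """tool-down orientation closing along close_deg (half-turn free), the one nearest joint-6 centre"""
    best=None
    for k in(90,-90):
        a=np.radians(close_deg+k); o=[np.pi,0,(a+np.pi)%(2*np.pi)-np.pi]
        p=[.55,.0,.25] if not hasattr(ori,'p') else ori.p
        q=arm.inverse_kinematics(p,o)
        if q is not None and (best is None or abs(q[5])<best[0]): best=(abs(q[5]),o)
    return best[1]
def pick_ori(p,deg): ori.p=[*p[:2],.2]; return ori(deg)
def go(p,o): arm.move_pose(list(map(float,p)),o)
def lin(p,v=.15,o=None): arm.move_linear(list(map(float,p)),vel=v,orientation=o)
def st(msg=""):
    s=arm.sense(); print(msg,"t%.1f"%s["clock"],"tcp",np.array(s["tool_pos"]),"F",np.round(s["ft_force"],1),"w%.3f"%s["width"],"g%.1f"%s["grasp_force"]); return s
E
cat > off.py <<'E'
from rob import *
import sys
def offcut(xy,yaw,dst,dyaw):
    o=pick_ori(xy,yaw+90); go([*xy,.18],o); lin([*xy,.036],.2); arm.grasp(); st("grasped")
    lin([*xy,.18],.25); st("lifted")
    o=pick_ori(dst,dyaw+90); go([*dst,.18],o); lin([*dst,.043],.2); st("down"); arm.let_go(); lin([*dst,.18],.3); st("off")
E
python3 - <<'E'
from rob import *
for n in("top_a","side_a"):
    d=load(n);hsv=cv2.cvtColor(d["frame"],cv2.COLOR_BGR2HSV)
    P=cast(d,np.stack(np.meshgrid(np.arange(640),np.arange(480)),-1),.02).reshape(480,640,3)
    m=(hsv[...,2]<100)&(hsv[...,1]<80)&(abs(P[...,0]-.65)<.14)&(abs(P[...,1]+.085)<.12)
    m=cv2.morphologyEx(m.astype(np.uint8),cv2.MORPH_OPEN,np.ones((5,5)))
    print(n,rects(d,m,.028,800))
E
```

```text
top_a [[646.1 -86.9 175.4 163.   89.2]]
side_a []
```

Run:
```python
from off import *
offcut((.569,.289),31,(.692,-.083),90)
from shot import shot; 
offcut((.526,.380),30.4,(.600,-.083),90)
go([.55,-.1,.3],pick_ori((.55,-.1),0))
shot("b")
```

```text
grasped t5.3 tcp [0.5689 0.2891 0.036 ] F [-0.5  0.5  0.4] w0.433 g30.0
lifted t6.0 tcp [0.5681 0.2886 0.1783] F [-0.6  0.4 -0.3] w0.436 g30.0
down t8.3 tcp [ 0.6924 -0.0825  0.0433] F [ 0.9  0.7 -2.1] w0.434 g30.0
off t10.0 tcp [ 0.6924 -0.0831  0.1813] F [ 0.4  0.  -0.9] w1.000 g0.0
grasped t13.5 tcp [0.5259 0.3801 0.036 ] F [-1.3  0.6  1.4] w0.433 g30.0
lifted t14.2 tcp [0.5251 0.3794 0.1783] F [-0.1 -0.  -1.7] w0.434 g30.0
down t16.8 tcp [ 0.6005 -0.0827  0.0432] F [-0.4  0.6 -1.3] w0.432 g30.0
off t18.4 tcp [ 0.6003 -0.0831  0.181 ] F [-0.   0.6 -0.2] w0.997 g0.0
top 511.81003288748366 322.05422737949516 232.70127198392467 [[0.011, -1.0, 0.016], [-0.996, -0.013, -0.093], [0.093, -0.015, -0.996]] [-0.082, 0.597, 1.237]
side 498.7203324151283 315.95484744768413 243.4429050427096 [[0.998, -0.058, 0.0], [-0.044, -0.759, -0.649], [0.038, 0.648, -0.76]] [-0.611, 0.017, 1.285]
```

View pics/side_b.png

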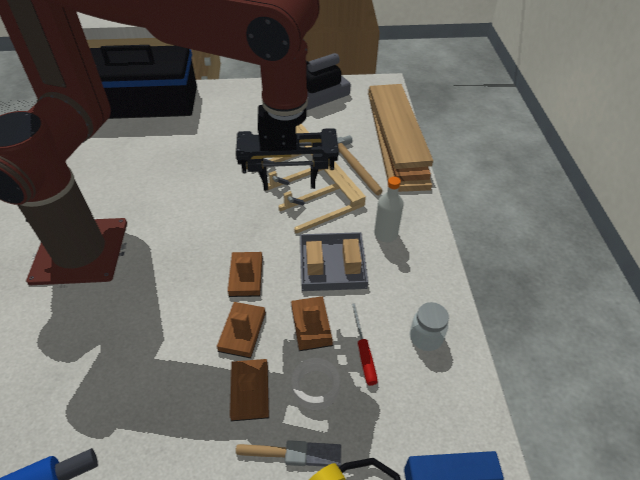

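Both offcuts lie flat in the tray, at px (315,259) and (352,256). Next I'll centre the first block by squeezing it across both axes. That fixes its pose in the robot frame, and I can calibrate the cameras against it.

```bash
cat >> rob.py <<'E'
ZG=.047
def squeeze(xy,yaw,hold):
    """centre block across its y (36 mm), then along its x (20 mm); ends holding if hold"""
    o=pick_ori(xy,yaw+90); go([*xy,.14],o); lin([*xy,ZG],.2); arm.grasp(); st("y squeeze"); arm.let_go(); lin([*xy,.085],.2)
    o=pick_ori(xy,yaw); go([*xy,.085],o); lin([*xy,ZG],.15); arm.grasp(); st("x squeeze")
    if not hold: arm.let_go(); lin([*xy,.14],.2)
E
python3 - <<'E'
from rob import *
from shot import shot
squeeze((.432,-.111),88,False)
arm.set_joints([-1.469, 0.22, 1.526, 0, 1.395, -0.126]); st()
shot("c")
for n in("top_c","side_c"):
    s,r=blocks(load(n)); print(n,s,r,sep="\n")
E
```

```text
y squeeze t21.4 tcp [ 0.4317 -0.111   0.0469] F [-2.4  0.6  1.4] w0.410 g30.0
x squeeze t25.8 tcp [ 0.432  -0.1108  0.047 ] F [-0.6  1.8  1.4] w0.227 g30.0
 t29.7 tcp [ 0.1422 -0.6084  0.2308] F [ 0.4 -0.1  0. ] w1.003 g0.0
top 511.81003288748366 322.05422737949516 232.70127198392467 [[0.011, -1.0, 0.016], [-0.996, -0.013, -0.093], [0.093, -0.015, -0.996]] [-0.082, 0.597, 1.237]
side 498.7203324151283 315.95484744768413 243.4429050427096 [[0.998, -0.058, 0.0], [-0.044, -0.759, -0.649], [0.038, 0.648, -0.76]] [-0.611, 0.017, 1.285]
top_c
[[ 433.3 -110.1  117.7   73.6   88.1]
 [ 428.9 -261.1  119.6   73.3   74.7]
 [ 450.6 -403.5  121.2   73.5  -89.4]
 [ 476.1 -526.1   89.8   16.3   -7. ]
 [ 584.5 -254.   119.6   72.8  -83.3]
 [ 697.8 -358.   101.4   23.1  -84.8]
 [ 748.6  264.   230.4   21.8  -66.3]
 [ 885.5  393.5  446.6  119.2  -89.1]]
[[ 429.3 -261.8   35.2   20.9  -17.7]
 [ 433.2 -109.6   35.3   19.     0.4]
 [ 449.3 -403.8   33.5   21.6   -0.7]
 [ 584.9 -254.5   35.7   21.8    9.4]
 [ 887.8  418.1  402.3  111.5  -86.4]]
side_c
[[ 450.8 -411.5  124.    74.1  -88.6]
 [ 697.9 -365.7  104.9   24.4  -84.5]
 [ 429.8 -269.3  125.2   76.3   74.5]
 [ 585.  -261.9  124.7   74.4  -83.5]
 [ 434.3 -118.7  128.    74.2   88. ]]
[[ 449.3 -411.4   35.6   23.6    1.2]
 [ 428.7 -268.9   37.    24.2  -15. ]
 [ 584.1 -262.2   35.7   26.1    6.3]
 [ 433.8 -117.3   35.2   27.6    2.6]]
```

After the squeeze the block is at (432,-111). The top camera reads (433.2,-109.8), so I'll trust the top camera with that small correction. Rack frame from the rails: yaw 25.7°, lane point at u=655.5 mm, middle rail at n=-25 mm. I'll insert the first block in lane 1 and watch the forces.

```bash
cat >> rob.py <<'E'
YAW=25.7; U0=.6555; N0=-.0250
ex=np.array([np.cos(np.radians(YAW)),np.sin(np.radians(YAW))]); ey=np.array([-ex[1],ex[0]])
def lane(k,a,dn=0.): return ex*(U0+a)+ey*(N0+(k-2.5)*.094+dn)
def fl(): F=np.array(arm.sense()["ft_force"]); return np.array([F[:2]@ex,F[:2]@ey,F[2]])
def mouth(k,dn=0.):
    """held block -> in front of lane k, sole 1 mm up"""
    p=arm.sense()["tool_pos"]; lin([*p[:2],.17],.25)
    m=lane(k,-.216,dn); o=pick_ori(m,YAW); go([*m,.17],o); lin([*m,ZG+.001],.2); print("mouth",fl())
def slide(k,dn=0.):
    f0=fl()
    for a in(-.19,-.17,-.15,-.12,-.09,-.06,-.03,-.008):
        lin([*lane(k,a,dn),ZG+.001],.08); f=fl()-f0; print(a,f)
        if np.abs(f[:2]).max()>25: print("STOP"); return False
    for a in np.arange(-.006,.0045,.0015):
        lin([*lane(k,a,dn),ZG+.001],.03); f=fl()-f0; print(round(a,4),f)
        if f[0]<-9: break
    return True
def release(k):
    p=arm.sense()["tool_pos"]; lin([*p[:2],ZG],.05); arm.let_go(); lin([*p[:2],.17],.25); st("released")
E
python3 - <<'E'
from rob import *
xy=(.432,-.111); o=pick_ori(xy,88); go([*xy,.14],o); lin([*xy,ZG],.2); arm.grasp()
mouth(1)
if slide(1): release(1)
st()
E
```

```text
mouth [ 0.134   0.411  -3.2917]
-0.19 [ 0.0743 -0.397   0.7885]
-0.17 [-0.1008 -0.2835  0.6984]
-0.15 [ 0.0162 -0.1014  0.4558]
-0.12 [-1.0849 -0.7218  0.0545]
-0.09 [-0.6023 -1.0152  0.3736]
-0.06 [-0.0338 -0.0849  0.4868]
-0.03 [-0.2586  0.111  -0.0164]
-0.008 [ 0.1977 -0.313  -0.1232]
-0.006 [ 0.5979 -0.592   0.3444]
-0.0045 [0.0899 0.1708 0.5814]
-0.003 [-0.7978 -0.2971  0.3208]
-0.0015 [-0.0021 -0.1481  0.6841]
-0.0 [-0.4443 -0.2748  1.099 ]
0.0015 [-2.4603 -0.7523  1.9881]
0.003 [-6.834  -0.5415  3.528 ]
released t44.3 tcp [0.6633 0.1353 0.1696] F [-0.1 -0.9 -0.6] w1.000 g0.0
 t44.3 tcp [0.6633 0.1353 0.1696] F [-0.1 -0.9 -0.6] w1.000 g0.0
```

It slid in with almost no lateral force and met the stop at about +1.5 mm. I'll check it by camera and re-measure the other blocks.

Run:
```python
from rob import *
from shot import shot
go([.5,-.3,.35],pick_ori((.5,-.3),0)); 
arm.set_joints([-1.469, 0.22, 1.526, 0, 1.395, -0.126]); shot("d")
s,r=blocks(load("top_d")); print(s,r,sep="\n")
d=load("side_d"); cv2.imwrite("pics/sidecrop_d.png",cv2.resize(d["frame"][110:250,220:400],None,fx=4,fy=4,interpolation=cv2.INTER_CUBIC))
```

```text
top 511.81003288748366 322.05422737949516 232.70127198392467 [[0.011, -1.0, 0.016], [-0.996, -0.013, -0.093], [0.093, -0.015, -0.996]] [-0.082, 0.597, 1.237]
side 498.7203324151283 315.95484744768413 243.4429050427096 [[0.998, -0.058, 0.0], [-0.044, -0.759, -0.649], [0.038, 0.648, -0.76]] [-0.611, 0.017, 1.285]
[[ 429.  -261.1  119.8   73.3   74.7]
 [ 450.6 -403.4  121.1   73.5  -89.4]
 [ 475.4 -526.1   88.3   16.    -7. ]
 [ 584.4 -254.   119.    73.   -83.1]
 [ 697.7 -357.8  101.2   23.1  -84.8]
 [ 652.9  128.9   95.6   76.6   26. ]
 [ 748.5  264.2  230.9   21.9  -66.3]
 [ 884.3  386.1  431.5  116.6  -89.1]]
[[ 429.2 -261.6   35.3   21.2  -16.2]
 [ 449.3 -403.8   33.5   21.6   -0.7]
 [ 584.9 -254.4   36.    21.4    5.6]
 [ 664.4  134.2   35.7   21.5  -64.9]
 [ 887.6  418.3  401.7  112.2  -86.4]]
```

View pics/sidecrop_d.png

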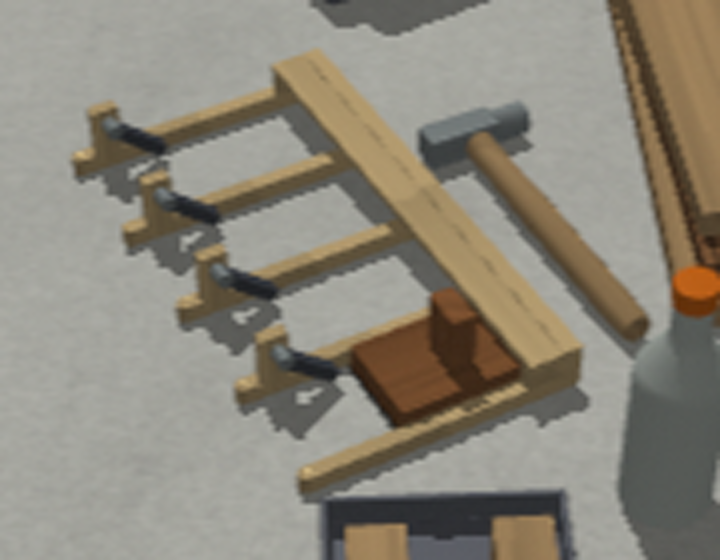

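Block 1 is home under the hood, and its catch (crop px 310,362) is down behind it at the same slope as the idle ones. I'll do the other three the same way, with a fresh measurement before each and automatic checks.

```bash
cat > ins.py <<'E'
from rob import *
from shot import shot
def free():
    """blocks still outside: x,y,yaw (robot frame)"""
    s,r=blocks(load_now()); out=[]
    for b in s:
        if 105<b[2]<135 and 65<b[3]<85 and b[1]<0:
            q=r[np.argmin(np.hypot(*(r[:,:2]-b[:2]).T))]
            if np.hypot(*(q[:2]-b[:2]))<8: out.append([*((b[:2]+q[:2])/2-[1.2,1.0]),b[4]])
    return np.array(out)
def load_now(): return arm.get_image("top")
def away(): arm.set_joints([-1.469, 0.22, 1.526, 0, 1.395, -0.126])
def run(k,expect):
    f=free(); print(f)
    x,y,a=f[np.argmin(np.hypot(*(f[:,:2]-expect).T))]; print("lane",k,"block",x,y,a)
    squeeze((x/1e3,y/1e3),a,True); w=arm.sense()["width"]
    if abs(w-.227)>.03: print("BAD GRIP",w); return False
    mouth(k)
    if not slide(k): return False
    release(k); away(); return True
E
python3 - <<'E'
from ins import *
ok=run(2,(429,-262)) and run(3,(584,-255))
st(str(ok)); 
if ok: shot("e"); print(free())
E
```

```text
[[ 427.9  -262.3    74.7 ]
 [ 448.75 -404.65  -89.4 ]
 [ 583.4  -255.2   -83.  ]]
lane 2 block 427.90000000000003 -262.3 74.7
y squeeze t51.2 tcp [ 0.4278 -0.2622  0.047 ] F [-0.5  0.  -0.5] w0.411 g30.0
x squeeze t55.5 tcp [ 0.4279 -0.2623  0.047 ] F [ 0.  -0.9 -1.4] w0.228 g30.0
mouth [-0.2401 -0.122  -2.7625]
-0.19 [-0.0253  0.4302 -0.3921]
-0.17 [ 0.1731  0.4222 -0.0078]
-0.15 [-0.435   0.9343 -0.6592]
-0.12 [-0.5486  0.0631 -1.1699]
-0.09 [ 0.3107  0.618  -0.8617]
-0.06 [ 0.2621  0.8511 -0.4344]
-0.03 [ 1.0114 -0.5585 -0.8163]
-0.008 [ 0.5285  0.4991 -0.1547]
-0.006 [-0.2154  0.2849 -0.5451]
-0.0045 [-0.0108  0.4482 -0.5645]
-0.003 [ 0.026  -0.146   0.2224]
-0.0015 [ 0.5803 -0.2337 -0.0669]
-0.0 [0.782  0.7644 0.7614]
0.0015 [-2.4327  0.178   1.3581]
0.003 [-6.1602  0.7598  3.3355]
released t66.1 tcp [0.6226 0.2199 0.1695] F [-0.8 -0.4  0.7] w1.003 g0.0
[[ 448.15 -404.7   -88.1 ]
 [ 583.5  -255.3   -83.3 ]]
lane 3 block 583.5 -255.3 -83.3
y squeeze t73.0 tcp [ 0.5835 -0.2553  0.0469] F [ 0.2 -0.1 -0.5] w0.413 g30.0
x squeeze t77.3 tcp [ 0.5835 -0.2554  0.047 ] F [ 0.  -1.1 -1.4]
[... 315 characters left out ...]
625  1.3558 -0.6201]
-0.0045 [ 0.0825  0.0513 -0.8509]
-0.003 [ 0.8011  0.3241 -0.7917]
-0.0015 [ 0.5728  0.302  -1.6382]
-0.0 [ 0.9593  0.9785 -0.9561]
0.0015 [-1.0364  1.0984  0.3891]
0.003 [-5.905   0.1689  3.0686]
released t88.3 tcp [0.5818 0.3045 0.1695] F [-1.  -0.1 -0.4] w0.998 g0.0
True t91.8 tcp [ 0.142  -0.6088  0.231 ] F [ 0.7 -0.5 -0.1] w0.997 g0.0
top 511.81003288748366 322.05422737949516 232.70127198392467 [[0.011, -1.0, 0.016], [-0.996, -0.013, -0.093], [0.093, -0.015, -0.996]] [-0.082, 0.597, 1.237]
side 498.7203324151283 315.95484744768413 243.4429050427096 [[0.998, -0.058, 0.0], [-0.044, -0.759, -0.649], [0.038, 0.648, -0.76]] [-0.611, 0.017, 1.285]
[[ 448.8 -404.7  -89.4]]
```

Run:
```python
from ins import *
ok=run(4,(449,-405)); st(str(ok)); shot("f"); print(free())
s,r=blocks(load("top_f")); print(r)
for k in range(1,5): print(k,lane(k,0)*1e3)
d=load("side_f"); cv2.imwrite("pics/sidecrop_f.png",cv2.resize(d["frame"][110:300,220:420],None,fx=3.1,fy=3.1,interpolation=cv2.INTER_CUBIC))
```

```text
[[ 448.8 -404.6  -89.4]]
lane 4 block 448.8 -404.6 -89.4
y squeeze t95.0 tcp [ 0.4487 -0.4046  0.047 ] F [-1.1  0.2  0.4] w0.409 g29.9
x squeeze t99.3 tcp [ 0.4488 -0.4047  0.047 ] F [-0.4 -1.3 -1.4] w0.231 g30.0
mouth [-0.2755 -0.0157 -3.4323]
-0.19 [-1.2626  1.3245 -0.2258]
-0.17 [-0.0417  0.7615  0.361 ]
-0.15 [ 0.1242 -0.021  -0.1592]
-0.12 [-0.3351  0.0584 -0.8429]
-0.09 [ 0.462   0.7599 -0.2363]
-0.06 [ 0.0345  0.5812 -0.305 ]
-0.03 [ 0.3842 -1.0503 -0.9134]
-0.008 [ 0.2102  0.0082 -0.2045]
-0.006 [ 0.4183  0.3618 -0.8015]
-0.0045 [0.0946 0.027  0.1448]
-0.003 [-0.0989 -0.4491  0.3405]
-0.0015 [1.0248 0.7802 0.6409]
-0.0 [0.1349 0.3428 0.0258]
0.0015 [-1.3525  0.0367  1.0509]
0.003 [-5.2874 -0.0616  2.9592]
released t110.9 tcp [0.5412 0.3892 0.1697] F [ 0.7 -0.5 -0.9] w0.998 g0.0
True t114.6 tcp [ 0.1419 -0.6088  0.231 ] F [-0.3  0.1 -0.3] w0.998 g0.0
top 511.81003288748366 322.05422737949516 232.70127198392467 [[0.011, -1.0, 0.016], [-0.996, -0.013, -0.093], [0.093, -0.015, -0.996]] [-0.082, 0.597, 1.237]
side 498.7203324151283 315.95484744768413 243.4429050427096 [[0.998, -0.058, 0.0], [-0.044, -0.759, -0.649], [0.038, 0.648, -0.76]] [-0.611, 0.017, 1.285]
[]
[[542.6 387.4  38.1  21.2 -65.7]
 [582.5 302.8  37.9  21.6 -62.2]
 [623.6 218.7  37.1  21.7 -65.7]
 [664.4 134.3  36.   21.7 -67.1]
 [888.  418.4 401.7 111.5 -86.4]]
1 [662.6434 134.6847]
2 [621.8794 219.386 ]
3 [581.1155 304.0872]
4 [540.3515 388.7885]
```

View pics/sidecrop_f.png

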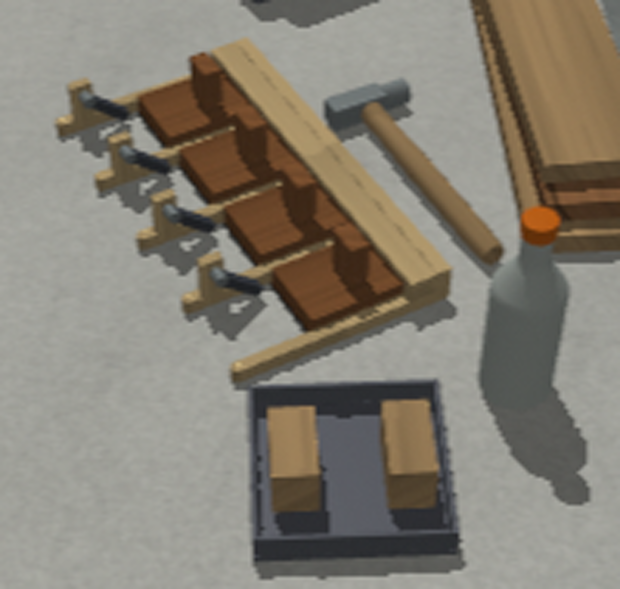

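View pics/top_f.png

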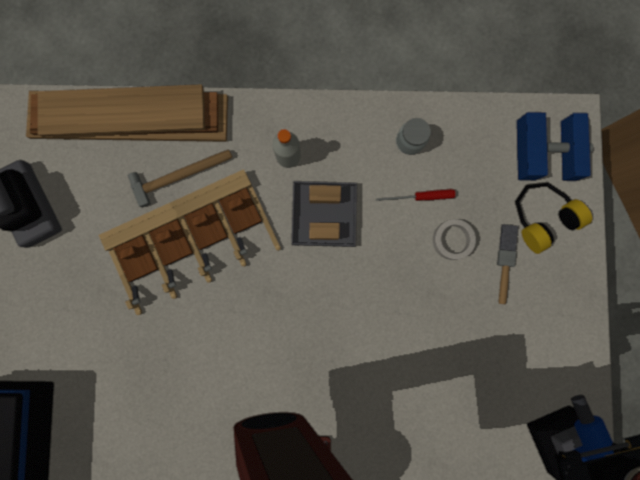

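In the side crop all four blocks are home under the hood, with every catch down behind its block (tips near crop px (125,115), (168,170), (215,226) and (260,290)). Both offcuts lie in the tray, and the other items are where they started in the top view.

```bash
python3 -c "
from station import arm
print(arm.hand_in())"
```

```text
the job is handed in; nothing more can be done
None
```

The job is done and handed in at about 115 s on the robot's clock (limit 210 s): both offcuts lie in the tray, all four blocks are home with their catches down behind them, and nothing else was moved.

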